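Clip the coarse seed plate into the vacuum seeder

TASK

Get the tabletop vacuum seeder ready for the big seeds: take the seed plate with the few large holes, set the ears at its two ends into the spring-clip slots of the seeder, and press it down until both ears have snapped in under the clips and the plate lies flat on the deck. Either end may go in either slot. Leave the plate with the many fine holes, the seed jars and the seed packets where they are.

Things in the scene. Friction and masses are not known exactly. Their poses are not given: they have to be found in the camera images.
- seeder: Vacuum seeder, fixed: grey box 100 (x) x 184 (y) x 42 mm high, with a capped port and a round gauge sticking out 30 mm at its +x side. Origin: centre of its underside; y along it, z up. Its flat top (deck) has a well in the middle, 46 (x) x 116 (y) mm, 13 mm deep. On the deck at each end stands a slotted aluminium bracket, 25 mm high, 56 mm wide in x, 62 to 83 mm from the centre in y.
- seat (a point): Centre of the seeder's deck, 42 mm above the table, over the middle of the well; axes as the seeder. The plate is home when its flange and ears lie on the deck, its origin 8 mm below this point and its y along the seeder's y, either way round.
- slot_left (a point): Middle of the +y bracket's slot, at deck level, 67.5 mm from the seat. The slot is open at the top and towards the well, 24 mm wide in x at the deck, 27 mm at its mouth 22 mm higher; its end wall is 77 mm from the seat. Two V-shaped steel leaf springs (clips) line its sides and narrow it to 16 mm, 8 mm above the deck.
- slot_right (a point): The same at the seeder's -y end. In both slots, an ear set in from above comes to rest on the clips with its underside 11 to 13 mm above the deck. Pushed down with about 8 to 12 N per ear it spreads the clips and drops under them to the deck; they spring back over it and hold it.
- coarse_plate: Plate to fit, loose on the table, holes up, 200 g: aluminium flange 52 (x) x 120 (y) x 6 mm, an ear 20 wide x 14 mm long at the middle of each end (148 mm overall), and a rubber block 38 x 106 x 8 mm below that drops into the well. 10 holes of 11 mm in 2 rows (shallow: the top bears a fingertip anywhere). Origin: centre of the block's underside, flange 8 to 14 mm above it; y along it, z up.
- coarse_plate_ear_a (a point): Underside of the coarse plate's ear at its +y end, 67.5 mm from the plate's middle, 8 mm above its origin. The plate can be gripped across the flange's 52 mm; fingertips reaching below the flange meet the deck before the plate is home.
- coarse_plate_ear_b (a point): The same for the ear at the -y end.
- fine_plate: The other plate, to be left alone: same outline, size, origin and axes as the coarse plate, but with 48 holes of 3 mm (4 rows of 12).
- seed_jar_1: Glass seed jar 52 mm across, 69 mm high, stands behind the seeder (its +x side); origin at the centre of its underside.
- seed_jar_2: Seed jar of the same size at the back of the table.
- seed_jar_3: Seed jar of the same size at the back of the table.
- seed_packet_1: Seed packet 98 x 68 x 4 mm lying before the seeder (its -x side); origin at the centre of its underside.
- seed_packet_2: Seed packet of the same size at the back of the table.
Things that resemble listed ones, but are neither listed nor needed, are in the scene too. Leave any orange look-alike of the coarse_plate alone.

How it is judged:
By the outcome, as a careful person would: the job done as asked, in the order asked, and still so for the second after the job is handed in, with the robot touching nothing.
It also fails if it takes over 45 s, if anything falls off the work surface, if the arm or the gripper's body presses on something with over 40 N, if the wrist force passes 120 N, or if a joint passes its speed limit or range.

ROBOT

A 6-joint arm with a two-finger parallel gripper is mounted at the origin on the work surface; the furniture and walls round the work are solid. World frame = base frame: x ahead of the robot, y to its left, z up, the work surface at z = 0. Lengths are in m, angles in rad, forces in N, time in s.
With the tool pointing down it reaches from about 0.225 to 0.875 m from the base axis. Payload 3.4 kg.
Tool frame: the origin (TCP) lies between the finger pads; the fingertips stand 25 mm ahead of it and the grasp point (between the pads) lies 6 mm ahead of it; z points along the fingers, y is the line along which they close (so a half turn about z gives the same grasp; the last joint's range is limited). The gripper opens to 85 mm and grips with 20 to 120 N. Pads are 22 mm wide; open, the fingers measure 114 mm over their backs; the gripper's body (76 mm by 85 mm) begins 54 mm behind the grasp point. The pads swing forward as they close: fully open they stand 13 mm farther back than shut.
Start: joints at [-1.367, 0.276, 1.505, -0, 1.361, -0.121], TCP at [0.183, -0.545, 0.232] pointing down, gripper open.
Joint ranges: [-2.89, 2.89], [-0.75, 2.08], [0.22, 2.7], [-1.18, 4.32], [0.11, 2.71], [-2.7, 2.7]. Speed limits (rad/s): [2.57, 2.57, 3.14, 3.14, 3.14, 3.14].

INTERFACE

Orientations are given as a rotation vector (axis times angle).
In Python, from station import ctrl gives the robot as it stands. The module is installed in compiled form; this text tells all that it offers. Calls block until the motion is done:
- ctrl.goto(position, orientation): joint-space move of the TCP to a pose.
- ctrl.movel(position, rotation=None, v=0.15): straight line of the TCP; rotation=None keeps the orientation; v is the mean speed in m/s.
- ctrl.movej(angles): joint-space move.
- ctrl.gripper_to(opening, squeeze=None): opening from 0.0 (shut) to 1.0 (fully open); squeeze is the grip in N (None keeps the last); returns when the fingers have stopped.
- ctrl.sleep(seconds).
- ctrl.solve_ik(position, orientation): joint angles nearest the present ones, or None.
- ctrl.observe(): the state.
- ctrl.snapshot(name): name is "scene" or "top" or "wrist"; returns a dict with "image" (384x512x3 uint8, blue, green, red), "mtx" (3x3 intrinsics, pixels), "k1" (the pictures are not rectified: a ray, as slopes to the right and down, at radius r is drawn at 1 + k1 r^2 times it, then the intrinsics apply), "rvec" (rotation vector, rad) and "tvec" (3), from world to camera coordinates, as OpenCV has them; the wrist camera has in their place "hand_eye" (4x4, takes a point from camera to tool coordinates, whose origin is the TCP and whose axes are the flange's). Camera axes: x right, y down, z forward; pixel columns grow to the right and rows downward; lengths in m; the calibration is good to about 2 mm. A picture is of the moment at which its call begins: read the wrist's pose just before it. There is no depth.
A pose or a line that the arm cannot do raises ctrl.Unreachable and nothing moves.
- ctrl.sign_off(): hands the job in; it is judged then, once.
Trained networks look in a picture, given as the dict that the camera call returned (one of the last four; its "shot" number tells which), for a name from the list of things; names that differ only in an ending like _2 or _b are one class to them, and where a whole thing is asked for, a point or a joint stands for the part that bears it (a point fixed in the world has none). Each returns a list of dicts, best first, with "conf" (0 to 1); they miss things now and then, are a little off and sometimes report something else, mostly with a low value. They report only what shows in the picture. A call takes as long as a camera call. They do not tell look-alikes from the thing itself.
- ctrl.outline_of(picture, target): "mask" (384x512 bool, what is visible of it) and "rect" ([left, top, right, bottom] in pixels, round what is visible of it).
The state is a dict: "time": time; "q": joint angles; "qd": joint speeds; "tau": joint torques, N m; "position": TCP position; "ee_rot": TCP orientation; "force": force on the tool from outside, world axes, zero at the start; "moment": the same for the moment, N m; "width": opening from 0.0 (shut) to 1.0 (fully open); "grip_force": force on a finger pad.
Only numpy, scipy, OpenCV 4.12 (cv2) and the standard library are available. Lean on these libraries where they do the work, as an engineer would, in place of code of your own. Each camera call takes 0.05 s, during which the arm holds its last target. There are 200 camera calls.

## Working session

There is one attempt and no reset: what is moved stays moved. The work goes in short steps, each a Python script; the robot and the scene stay as the last script left them, time stands still between calls to the robot, and variables do not carry over. Pictures are saved under pics/ and viewed, at most 10 in all, crops included, and the job is handed in when it is done.

```bash
mkdir -p pics
cat > h.py <<'E'
import numpy as np, cv2
from station import ctrl
from scipy.spatial.transform import Rotation as R
def cam(s, st=None):
    """returns Rwc (cam->world), camera centre"""
    if 'hand_eye' in s:
        T=np.eye(4);T[:3,:3]=R.from_rotvec(st['ee_rot']).as_matrix();T[:3,3]=st['position']
        T=T@np.array(s['hand_eye']);return T[:3,:3],T[:3,3]
    Rm=R.from_rotvec(np.ravel(s['rvec'])).as_matrix();return Rm.T,-Rm.T@np.ravel(s['tvec'])
def px2w(s,uv,z,st=None):
    uv=np.asarray(uv,float).reshape(-1,1,2)
    d=np.array([s['k1'],0,0,0,0],float)
    n=cv2.undistortPoints(uv,np.array(s['mtx']),d).reshape(-1,2)
    Rw,c=cam(s,st);r=np.c_[n,np.ones(len(n))]@Rw.T
    return c+r*((z-c[2])/r[:,2])[:,None]
def w2px(s,P,st=None):
    Rw,c=cam(s,st);p=(np.asarray(P,float).reshape(-1,3)-c)@Rw
    return cv2.projectPoints(p,np.zeros(3),np.zeros(3),np.array(s['mtx']),np.array([s['k1'],0,0,0,0.]))[0].reshape(-1,2)
def shot(name):
    st=ctrl.observe();return ctrl.snapshot(name),st
E
python3 - <<'E'
from h import *
ims=[]
for n in('scene','top'):
    s,st=shot(n);ims.append(s['image']);cv2.imwrite(f'pics/{n}0.png',s['image'])
    print(n,cam(s,st)[1])
    for t in('coarse_plate','fine_plate','seeder'):
        for o in ctrl.outline_of(s,t)[:4]:
            m=o['mask'].astype(np.uint8);r=cv2.minAreaRect(cv2.findNonZero(m));z=.014 if 'plate' in t else .042
            print(t,round(o['conf'],2),o['rect'],px2w(s,r[0],z).round(3)[0],px2w(s,cv2.boxPoints(r),z).round(3)[:,:2].tolist())
print(ctrl.observe())
E
```

```text
scene [-0.09924035  0.65739259  0.9307037 ]
coarse_plate 0.59 [351.5, 184.5, 381.5, 206.6] [ 0.18  -0.325  0.014] [[0.223, -0.275], [0.181, -0.419], [0.136, -0.376], [0.179, -0.239]]
coarse_plate 0.53 [282.3, 165.3, 297.4, 193.6] [ 0.444 -0.217  0.014] [[0.509, -0.254], [0.47, -0.295], [0.383, -0.181], [0.419, -0.144]]
fine_plate 0.76 [227.6, 166.5, 264.8, 178.5] [ 0.603 -0.144  0.014] [[0.672, -0.113], [0.574, -0.219], [0.535, -0.175], [0.631, -0.073]]
top [ 0.41655798 -0.0319934   1.05818997]
coarse_plate 0.97 [296.0, 189.1, 337.4, 226.2] [ 0.45  -0.222  0.014] [[0.428, -0.15], [0.513, -0.264], [0.472, -0.295], [0.387, -0.181]]
coarse_plate 0.79 [331.4, 282.3, 378.2, 308.7] [ 0.182 -0.329  0.014] [[0.179, -0.253], [0.229, -0.269], [0.185, -0.407], [0.135, -0.39]]
fine_plate 0.74 [271.3, 137.1, 310.8, 176.3] [ 0.606 -0.15   0.014] [[0.636, -0.08], [0.676, -0.117], [0.576, -0.22], [0.537, -0.183]]
fine_plate 0.6 [261.6, 96.9, 280.4, 121.2] [ 0.743 -0.096  0.014] [[0.777, -0.071], [0.776, -0.123], [0.71, -0.121], [0.711, -0.069]]
seeder 0.78 [160.4, 163.0, 227.5, 211.6] [0.517 0.14  0.042] [[0.569, 0.243], [0.593, 0.056], [0.464, 0.039], [0.44, 0.224]]
{'time': 0.4, 'q': array([-1.36700504e+00,  2.76019708e-01,  1.50506108e+00,  6.87942653e-06,
        1.36067867e+00, -1.20962413e-01]), 'qd': array([-9.96025588e-05, -1.21342845e-04, -2.38383179e-03, -6.56284087e-04,
       -3.37610430e-04,  7.48301518e-04]), 'tau': array([-9.59696590e-04, -4.16175878e+01, -2.45743346e+01, -1.24925896e-04,
        3.49537237e-03,  9.38020648e-07]), 'position': array([ 0.18348001, -0.54490916,  0.23169538]), 'ee_rot': array([-3.10010320e+00, -5.07853991e-01,  2.88538883e-07]), 'force': array([ 0.13384763, -0.21775048, -0.1374005 ]), 'moment': array([-0.02125912,  0.02604008,  0.00094786]), 'grip_force': 0.0, 'width': 0.9994313527913504}
```

Run:
```python
import cv2
a=cv2.imread('pics/top0.png')[80:330,130:400]
cv2.imwrite('pics/top0c.png',cv2.resize(a,None,fx=2.4,fy=2.4,interpolation=cv2.INTER_CUBIC)[:600])
```

```text
(no output)
```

View pics/top0c.png

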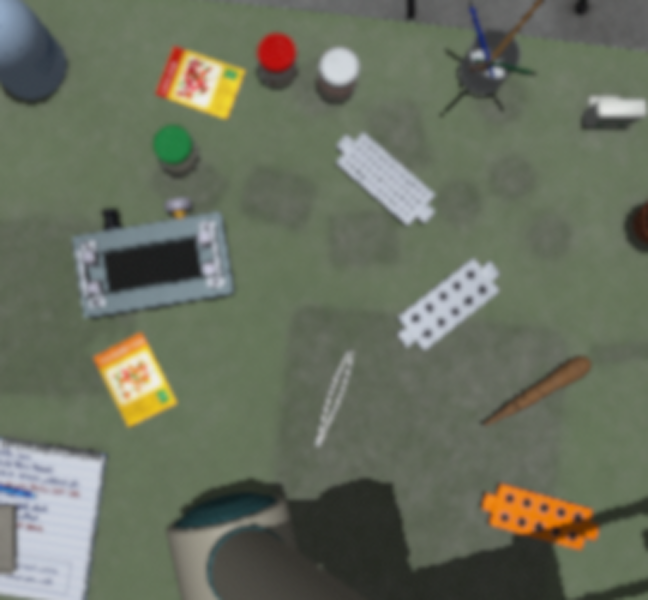

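View pics/scene0.png

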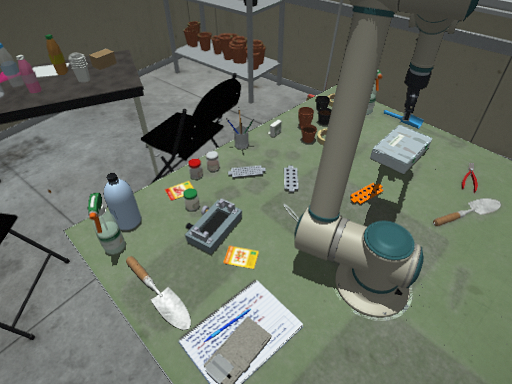

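The top view shows the coarse plate, grey with 10 holes, at crop pixel (448,303). The fine plate is at (387,180), the orange look-alike at (540,517) and the seeder at (152,265). In the scene view the way between plate and seeder is free. Next I take close wrist views of both.

```bash
cat >> h.py <<'E'
def rot(psi):  # tool down, closing along the x of a thing with yaw psi
    return (R.from_euler('z',psi+np.pi/2)*R.from_euler('x',np.pi)).as_rotvec()
def over(xy,psi,h):  # look from h above xy: TCP position (camera optical axis through xy at z=.03)
    s=ctrl.snapshot('wrist');T=np.array(s['hand_eye']);Rt=R.from_rotvec(rot(psi)).as_matrix()
    f=Rt@T[:3,2];c=np.array([xy[0],xy[1],.03])-f*(h/abs(f[2]))
    return c-Rt@T[:3,3],T
E
python3 - <<'E'
from h import *
for nm,xy,psi,h in(('plate',(.45,-.222),np.radians(36.7),.24),('seeder',(.51,.14),np.radians(7.4),.28)):
    p,T=over(xy,psi,h)
    if nm=='plate':print(T.round(3))
    print(nm,p.round(3));ctrl.goto(p,rot(psi));ctrl.sleep(.3)
    s,st=shot('wrist');cv2.imwrite(f'pics/w_{nm}.png',s['image']);np.save(f'pics/{nm}.npy',dict(s=s,st=st),allow_pickle=True)
    print(st['time'],st['q'].round(2))
    for o in ctrl.outline_of(s,'coarse_plate' if nm=='plate' else nm)[:2]:
        m=o['mask'].astype(np.uint8);pt=cv2.findNonZero(m)
        w=px2w(s,pt,.014 if nm=='plate' else .042,st)[:,:2].astype(np.float32)*1000
        print(o['conf'],o['rect'],cv2.minAreaRect(w))
    cv2.imwrite(f'pics/m_{nm}.png',m*255)
a=np.hstack([cv2.imread(f'pics/w_{n}.png') for n in('plate','seeder')])
cv2.imwrite('pics/both.png',cv2.resize(a,(800,300),interpolation=cv2.INTER_AREA))
E
```

```text
[[ 0.    -0.951 -0.31   0.081]
 [ 1.     0.    -0.    -0.001]
 [ 0.001 -0.31   0.951 -0.142]
 [ 0.     0.     0.     1.   ]]
plate [ 0.452 -0.224  0.128]
2.3417 [-0.6   0.25  1.81 -0.    1.07 -1.24]Traceback (most recent call last):
  File "<stdin>", line 12, in <module>
NameError: name 'm' is not defined. Did you mean: 'nm'?
```

Run:
```python
from h import *
s,st=shot('wrist');a=s['image']
for t in('coarse_plate','fine_plate'):
    for o in ctrl.outline_of(s,t)[:3]: print(t,o['conf'],o['rect'])
np.save('pics/plate.npy',dict(s=s,st=st),allow_pickle=True)
psi=np.radians(7.4);p,T=over((.51,.14),psi,.28)
ctrl.movel(st['position']+[0,0,.06],v=.3)
ctrl.goto(p,rot(psi));ctrl.sleep(.3)
s,st=shot('wrist');np.save('pics/seeder.npy',dict(s=s,st=st),allow_pickle=True)
print(st['time'],st['q'].round(2))
for o in ctrl.outline_of(s,'seeder')[:3]: print(o['conf'],o['rect'])
cv2.imwrite('pics/both.png',cv2.resize(np.hstack([a,s['image']]),(800,300),interpolation=cv2.INTER_AREA))
```

```text
coarse_plate 0.83 [215.0, 94.7, 281.8, 271.8]
fine_plate 0.8 [359.4, 188.8, 512.0, 266.4]
4.7083 [ 0.16  0.25  1.7  -0.    1.19  0.03]
0.88 [182.4, 89.7, 338.9, 301.6]
```

View pics/both.png

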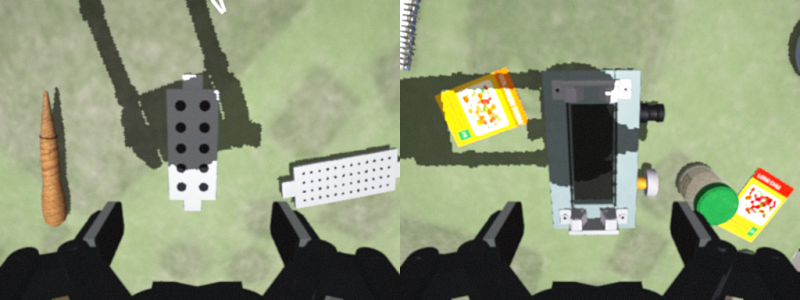

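Run:
```python
from h import *
d=np.load('pics/plate.npy',allow_pickle=True).item();s,st=d['s'],d['st']
o=ctrl.outline_of(s,'coarse_plate')
for q in o[:1]:
    w=px2w(s,cv2.findNonZero(q['mask'].astype(np.uint8)),.014,st)[:,:2].astype(np.float32)*1000
    print(cv2.minAreaRect(w))
g=cv2.cvtColor(s['image'],cv2.COLOR_BGR2GRAY)
# big rectified views: 4 px/mm
def rect(s,st,xy,psi,z,wx,wy,k=4):
    X,Y=np.meshgrid(np.arange(-wx,wx,1/k),np.arange(wy,-wy,-1/k))
    P=np.c_[xy[0]+(X.ravel()*np.cos(psi)-Y.ravel()*np.sin(psi))/1e3,xy[1]+(X.ravel()*np.sin(psi)+Y.ravel()*np.cos(psi))/1e3,np.full(X.size,z)]
    m=w2px(s,P,st).astype(np.float32).reshape(*X.shape,2)
    return cv2.remap(s['image'],m[...,0],m[...,1],cv2.INTER_CUBIC)
A=rect(s,st,(.45,-.222),np.radians(36.7),.014,60,90,3.3)
d=np.load('pics/seeder.npy',allow_pickle=True).item();s,st=d['s'],d['st']
B=rect(s,st,(.51,.14),np.radians(7.4),.042,60,90,3.3)
for I in (A,B):
    I[I.shape[0]//2]=(0,0,255);I[:,I.shape[1]//2]=(0,0,255)
cv2.imwrite('pics/rect.png',np.hstack([A,B]));print(A.shape)
```

```text
((448.1038818359375, -223.87994384765625), (51.691749572753906, 146.5633544921875), 36.193172454833984)
(594, 396, 3)
```

View pics/rect.png

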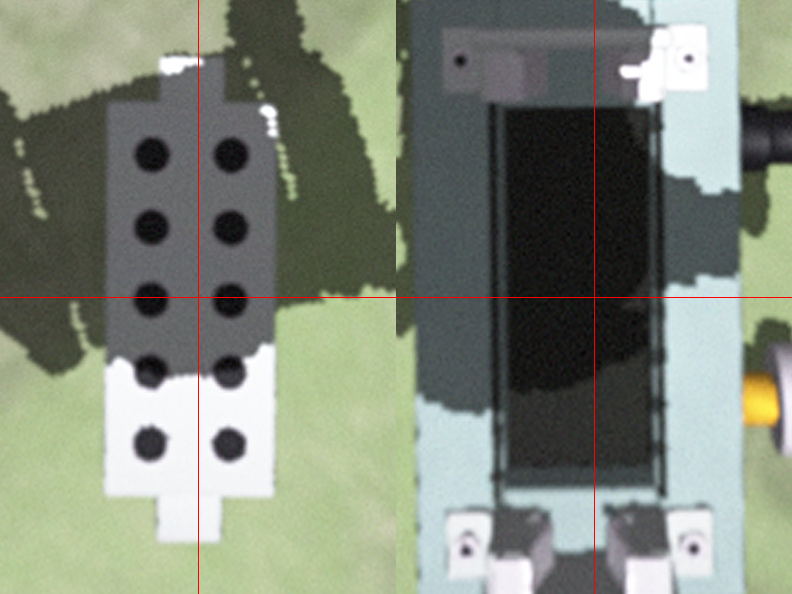

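The left panel gives the plate's flange centre at (190,299), yaw about −0.4° from the guess. The right panel puts the seeder's well at about (578,297) with a slight residual yaw. I'll fit the seeder's edges numerically.

```bash
cat >> h.py <<'E'
def rect(s,st,xy,psi,z,wx,wy,k=4):
    X,Y=np.meshgrid(np.arange(-wx,wx,1/k),np.arange(wy,-wy,-1/k))
    P=np.c_[xy[0]+(X.ravel()*np.cos(psi)-Y.ravel()*np.sin(psi))/1e3,xy[1]+(X.ravel()*np.sin(psi)+Y.ravel()*np.cos(psi))/1e3,np.full(X.size,z)]
    m=w2px(s,P,st).astype(np.float32).reshape(*X.shape,2)
    return cv2.remap(s['image'],m[...,0],m[...,1],cv2.INTER_CUBIC)
def edge(g,c0,c1,rows,k,wx,wy):
    """strongest |d/dx| in columns c0..c1 (mm) for rows (mm); robust line x = a*y+b (mm)"""
    G=np.abs(cv2.Sobel(cv2.GaussianBlur(g,(0,0),1.5),cv2.CV_32F,1,0))
    ys=[];xs=[]
    for y in rows:
        r=int((wy-y)*k);a=int((c0+wx)*k);seg=G[r,a:int((c1+wx)*k)]
        ys.append(y);xs.append((a+seg.argmax())/k-wx)
    ys=np.array(ys);xs=np.array(xs);ok=np.ones(len(xs),bool)
    for _ in range(8):
        p=np.polyfit(ys[ok],xs[ok],1);e=np.abs(xs-np.polyval(p,ys));ok=e<max(.4,1.5*np.median(e))
    return p,ok.mean()
E
python3 - <<'E'
from h import *
d=np.load('pics/seeder.npy',allow_pickle=True).item();s,st=d['s'],d['st']
print('cam',cam(s,st)[1])
psi=np.radians(7.4);g=cv2.cvtColor(rect(s,st,(.51,.14),psi,.042,70,100,5),cv2.COLOR_BGR2GRAY)
a=(5,70,100)
ally=np.arange(-80,80,1.)
for n,c0,c1,rows in(('deckL',-62,-48,ally),('deckR',38,52,np.r_[np.arange(-80,-50,1.),np.arange(-15,30,1.),np.arange(65,80,1.)]),('wellL',-36,-24,np.arange(-50,50,1.)),('wellR',14,25,np.arange(-50,50,1.))):
    p,f=edge(g,c0,c1,rows,*a);print(n,'deg',np.degrees(-p[0]).round(2),'x',p[1].round(2),f.round(2))
gt=np.ascontiguousarray(g.T[::-1,:]) 
# y edges via transpose: rows=x, cols= -y
gt=np.ascontiguousarray(g.T)  # rows: x from -70 ; cols: y from +100 down
G=np.abs(cv2.Sobel(cv2.GaussianBlur(g,(0,0),1.5),cv2.CV_32F,0,1))
for n,y0,y1 in(('wellTop',50,64),('wellBot',-66,-50),('top',86,99),('bot',-99,-86)):
    v=[]
    for x in np.arange(-20,12,1.):
        c=int((x+70)*5);r0=int((100-y1)*5);r1=int((100-y0)*5);v.append(100-(r0+G[r0:r1,c].argmax())/5)
    print(n,np.percentile(v,[10,25,50,75,90]).round(1))
E
```

```text
cam [0.49793442 0.23042359 0.31005081]
deckL deg 2.87 x -55.73 0.65
deckR deg 0.54 x 43.97 0.66
wellL deg 0.64 x -31.38 0.85
wellR deg 0.62 x 21.09 0.93
wellTop [57.4 57.6 57.6 57.8 58. ]
wellBot [-62.  -58.  -58.  -58.  -57.8]
top [90.1 92.4 94.7 97.6 98.2]
bot [-94.4 -94.  -93.8 -93.6 -93.6]
```

Run:
```python
from h import *
psi=np.radians(36.25);p=np.array([.4484,-.224,.10])
ctrl.goto(p,rot(psi));p[2]=.0265;ctrl.movel(p,v=.1)
ctrl.gripper_to(0.0,60);st=ctrl.observe();print(st['time'],st['width'],st['grip_force'],st['position'].round(4),st['force'])
p[2]=.15;ctrl.movel(p,v=.2);ctrl.sleep(.2)
s,st=shot('wrist');np.save('pics/held.npy',dict(s=s,st=st),allow_pickle=True);print(st['width'],st['grip_force'],st['force'],st['position'])
cv2.imwrite('pics/held.png',s['image'])
```

```text
7.9417 -5.2370140065659586e-05 0.0 [ 0.4484 -0.224   0.0265] [-0.36085951  0.0264529  -0.02869742]
0.0002672741229719204 0.0 [ 0.50806076  0.07433997 -0.42597497] [ 0.44760858 -0.22347928  0.14855135]
```

View pics/held.png

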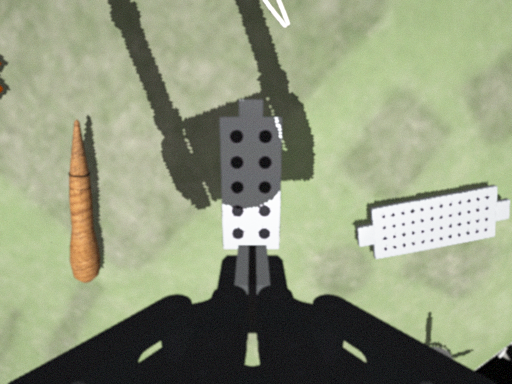

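The gripper is shut and empty. The plate is seen ahead of the fingers, at rows 100–248 and column 251. I'll measure where it lies now.

Run:
```python
from h import *
d=np.load('pics/held.npy',allow_pickle=True).item();s,st=d['s'],d['st']
for o in ctrl.outline_of(s,'coarse_plate')[:2]:
    w=px2w(s,cv2.findNonZero(o['mask'].astype(np.uint8)),.014,st)[:,:2].astype(np.float32)*1000
    print(o['conf'],o['rect'],cv2.minAreaRect(w))
print(R.from_rotvec(st['ee_rot']).as_matrix().round(3), cam(s,st)[1])
P=st['position'];print('TCP px',w2px(s,[P,P-[0,0,.025],[P[0],P[1],.014]],st))
for z in (.014,): print(px2w(s,[[251,185],[251,100],[251,248]],z,st))
s,st2=shot('top')
for o in ctrl.outline_of(s,'coarse_plate')[:2]:
    w=px2w(s,cv2.findNonZero(o['mask'].astype(np.uint8)),.014)[:,:2].astype(np.float32)*1000
    print(o['conf'],o['rect'],cv2.minAreaRect(w))
```

```text
0.81 [220.1, 101.5, 284.9, 250.0] ((444.19500732421875, -218.49842834472656), (51.85232162475586, 131.97149658203125), 35.98802185058594)
[[-0.591  0.806 -0.003]
 [ 0.806  0.591  0.002]
 [ 0.003 -0.001 -1.   ]] [ 0.40199034 -0.15836237  0.29039556]
TCP px [[248.48448092 262.93529405]
 [248.9510954  240.53406569]
 [250.09882617 185.7638585 ]]
[[ 0.44783169 -0.22246178  0.014     ]
 [ 0.40570688 -0.16495372  0.014     ]
 [ 0.48356608 -0.2712563   0.014     ]]
0.83 [294.7, 194.9, 324.7, 228.2] ((434.83251953125, -202.63865661621094), (52.39326858520508, 96.36927032470703), 36.82485580444336)
0.71 [341.7, 280.8, 360.4, 293.1] ((202.15823364257812, -311.41168212890625), (64.94730377197266, 23.0579891204834), 72.14873504638672)
```

Run:
```python
from h import *
psi=np.radians(36.25);p=np.array([.4484,-.224,.05])
ctrl.gripper_to(1.0);ctrl.movel(p,v=.25);p[2]=.0265;ctrl.movel(p,v=.1)
def lg(t):
    o=ctrl.observe();print(t,o['time'],o['width'].round(3),o['grip_force'],o['position'].round(4),o['force'].round(1))
lg('down')
im=[ctrl.snapshot('wrist')['image']]
for w in(.7,.6,.55):
    ctrl.gripper_to(w,60);lg(w)
im.append(ctrl.snapshot('wrist')['image'])
cv2.imwrite('pics/close.png',cv2.resize(np.hstack(im),(800,300),interpolation=cv2.INTER_AREA))
```

```text
Traceback (most recent call last):
AttributeError: 'float' object has no attribute 'round'
```

Run:
```python
from h import *
def lg(t):
    o=ctrl.observe();print(t,round(o['time'],2),round(o['width'],3),o['grip_force'],o['position'].round(4),o['force'].round(1))
lg('down')
im=[ctrl.snapshot('wrist')['image']]
for w in(.7,.6,.55):
    ctrl.gripper_to(w,60);lg(w)
im.append(ctrl.snapshot('wrist')['image'])
cv2.imwrite('pics/close.png',cv2.resize(np.hstack(im),(800,300),interpolation=cv2.INTER_AREA))
```

```text
down 10.82 0.999 0.0 [ 0.449  -0.2244  0.0274] [-0.7  0.2  0.3]
0.7 11.26 0.702 0.0 [ 0.4485 -0.2241  0.0267] [ 0.2 -0.3 -0.5]
0.6 11.51 0.598 0.0 [ 0.4484 -0.224   0.0265] [-0.1 -0.4  0.1]
0.55 11.73 0.547 0.0 [ 0.4484 -0.224   0.0264] [ 0.1 -0.5 -0. ]
```

View pics/close.png

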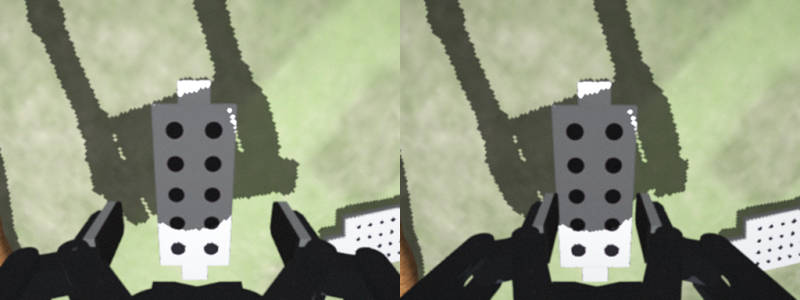

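Left, open: fingers are well clear of the flange. Right, at 0.55: the pads at columns 557 and 638 are about flush with the flange edges, at 555 and 634, and not yet touching. I'll close on slowly.

Run:
```python
from h import *
def lg(t):
    o=ctrl.observe();print(t,round(o['time'],2),round(o['width'],3),round(o['grip_force'],1),o['position'].round(4),o['force'].round(1))
    return o
for w in(.5,.45,.4,.35):
    ctrl.gripper_to(w,60);o=lg(w)
    if o['grip_force']>5 : break
cv2.imwrite('pics/close2.png',ctrl.snapshot('wrist')['image'])
```

```text
0.5 12.01 0.503 0.0 [ 0.4484 -0.224   0.0265] [-0.9  0.6  0.2]
0.45 12.23 0.448 0.0 [ 0.4484 -0.224   0.0265] [-0.7 -0.9  0.7]
0.4 12.46 0.401 0.0 [ 0.4484 -0.224   0.0265] [-0.1 -0.3  0.1]
0.35 12.68 0.351 0.0 [ 0.4484 -0.224   0.0265] [ 0.4  1.1 -1.1]
```

View pics/close2.png

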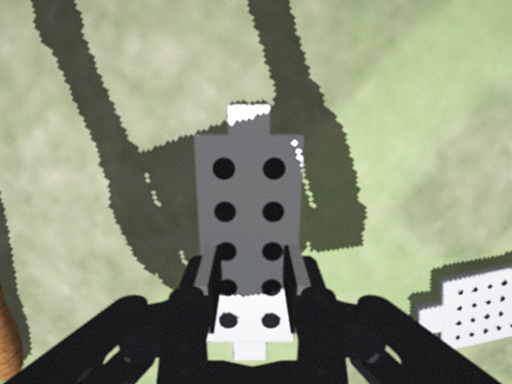

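Run:
```python
from h import *
d=np.load('pics/held.npy',allow_pickle=True).item();s,st=d['s'],d['st']
print(np.array(s['mtx']).round(1).tolist(),s['k1'])
Rt=R.from_rotvec(st['ee_rot']).as_matrix()
for z in(-.02,-.01,0,.01,.02,.025):
    print(z,w2px(s,[st['position']+Rt@[x,0,z] for x in(.011,-.011)],st).round(0).tolist())
im=cv2.imread('pics/held.png')[220:310,200:310];a=cv2.resize(im,None,fx=5,fy=5)
im=cv2.imread('pics/close2.png')[220:330,150:350];b=cv2.resize(im,(818,450))[:, :]
cv2.imwrite('pics/tips.png',a)
s,st=shot('wrist')
for o in ctrl.outline_of(s,'coarse_plate')[:1]:
    w=px2w(s,cv2.findNonZero(o['mask'].astype(np.uint8)),.014,st)[:,:2].astype(np.float32)*1000
    print(cv2.minAreaRect(w))
uv=np.array([[194,137],[303,135]]);w=px2w(s,uv,.014,st);print(w,np.linalg.norm(w[0]-w[1]))
```

```text
[[331.6, 0.0, 251.9], [0.0, 331.6, 196.3], [0.0, 0.0, 1.0]] -0.08699329503967528
-0.02 [[248.0, 264.0], [248.0, 308.0]]
-0.01 [[248.0, 252.0], [248.0, 294.0]]
0 [[248.0, 242.0], [249.0, 283.0]]
0.01 [[249.0, 234.0], [249.0, 272.0]]
0.02 [[249.0, 226.0], [249.0, 262.0]]
0.025 [[249.0, 222.0], [249.0, 258.0]]
((448.054931640625, -223.6103973388672), (51.48231506347656, 145.9876251220703), 36.287776947021484)
[[ 0.39334799 -0.19160143  0.014     ]
 [ 0.43356661 -0.16096515  0.014     ]] 0.05055807397211022
```

View pics/tips.png

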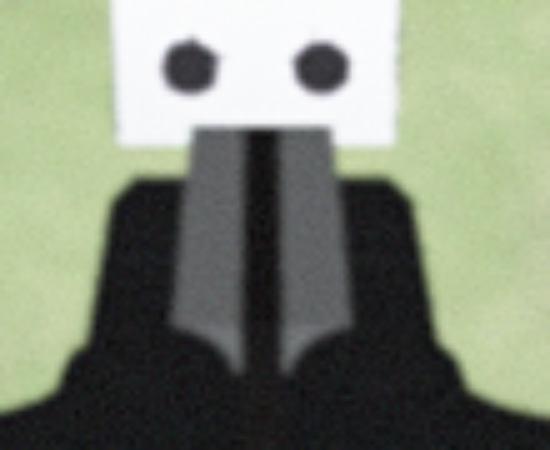

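Measurement shows the fingertips sitting ~25–28 mm further back than stated: the tip edge is at row 245, where 222 was expected. That is why the fingers closed above the plate. I'll do a guarded descent by force.

Run:
```python
from h import *
ctrl.gripper_to(.8)
f0=ctrl.observe()['force'][2];z=.0265;L=[]
def go(z,v=.06):ctrl.movel([.4484,-.224,z],v=v)
go(.013)
z=.013
while z>-.012:
    z-=.0015;go(z);o=ctrl.observe();f=o['force'][2]-f0;L.append((round(z,4),round(o['position'][2],4),round(f,1)))
    if abs(f)>4:break
print(L,ctrl.observe()['time'])
cv2.imwrite('pics/low.png',ctrl.snapshot('wrist')['image'])
```

```text
[(0.0115, np.float64(0.0115), np.float64(-0.1)), (0.01, np.float64(0.01), np.float64(-0.1)), (0.0085, np.float64(0.0084), np.float64(0.1)), (0.007, np.float64(0.0069), np.float64(0.8)), (0.0055, np.float64(0.0054), np.float64(0.5)), (0.004, np.float64(0.0039), np.float64(0.3)), (0.0025, np.float64(0.0024), np.float64(0.5)), (0.001, np.float64(0.0009), np.float64(0.1)), (-0.0005, np.float64(-0.0006), np.float64(-0.5)), (-0.002, np.float64(-0.0021), np.float64(0.5)), (-0.0035, np.float64(-0.0036), np.float64(0.7)), (-0.005, np.float64(-0.0051), np.float64(-0.3)), (-0.0065, np.float64(-0.0066), np.float64(0.4)), (-0.008, np.float64(-0.0067), np.float64(11.6))] 17.1667
```

View pics/low.png

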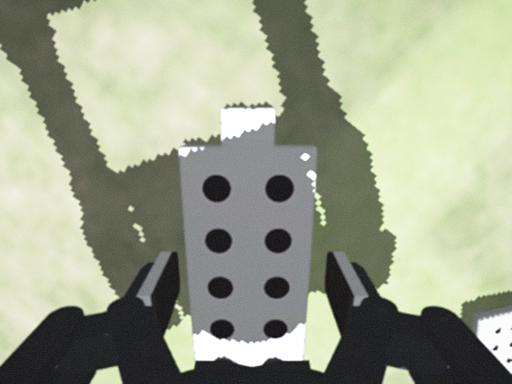

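Run:
```python
from h import *
def lg(t):
    o=ctrl.observe();print(t,round(o['time'],2),round(o['width'],3),round(o['grip_force'],1),o['position'].round(4),o['force'].round(1))
ctrl.movel([.4484,-.224,.003],v=.06)
ctrl.gripper_to(0.0,60);lg('grip')
ctrl.movel([.4484,-.224,.13],v=.2);lg('up')
psi=np.radians(8.0)
ctrl.goto([.50476,.1392,.13],rot(psi));ctrl.sleep(.25)
s,st=shot('wrist');np.save('pics/held2.npy',dict(s=s,st=st),allow_pickle=True);lg('over')
cv2.imwrite('pics/held2.png',s['image'])
```

```text
grip 17.86 0.584 61.6 [ 0.4481 -0.224   0.0034] [-2.  -0.1  7. ]
up 18.64 0.585 62.5 [ 0.4474 -0.2233  0.1288] [-0.1 -0.8 -2.3]
over 20.32 0.586 62.5 [0.505  0.1385 0.13  ] [-0.1 -0.3 -1.5]
```

View pics/held2.png

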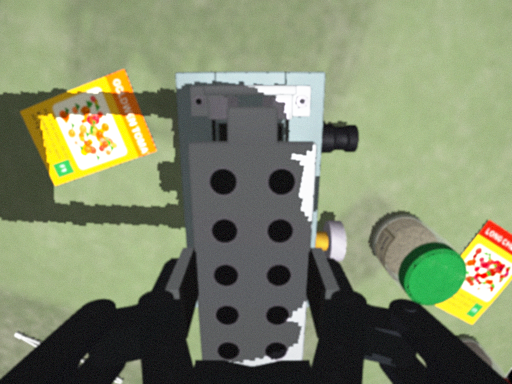

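The plate is held flat over the seeder. Hole rows are at pixel rows 182, 231, 275 and 315, columns around 222–282, and the slot's bracket screws show at (198,101) and (303,101). I'll fit the plate in the hand and re-check the seeder.

Run:
```python
from h import *
from scipy.optimize import least_squares
d=np.load('pics/held2.npy',allow_pickle=True).item();s,st=d['s'],d['st']
g=cv2.cvtColor(s['image'],cv2.COLOR_BGR2GRAY)
uv=[]
for u,v in((222,182),(282,182),(224,231),(280,231),(226,275),(279,275),(228,315),(277,315)):
    w=g[v-14:v+15,u-16:u+17];m=(w<45).astype(np.uint8)
    n,l,ss,c=cv2.connectedComponentsWithStats(m);k=l[14,16];uv.append(c[k]+[u-16,v-14])
uv=np.array(uv);print(uv.round(1).tolist())
H=np.array([[x,y,0] for y in(44,22,0,-22) for x in(-12,12)])/1e3
def P(q,z): # q: x,y (seeder axes mm), yaw deg
    Rz=R.from_euler('z',np.radians(8.0+q[2])).as_matrix()
    base=st['position']+R.from_euler('z',np.radians(8)).apply([q[0]/1e3,q[1]/1e3,0]);base[2]=z
    return base+H@Rz.T
f=lambda q:(w2px(s,P(q,q[3]/1e3),st)-uv).ravel()
r=least_squares(f,[0,0,0,140]);print('free z',r.x.round(2),'rms',np.sqrt((r.fun**2).mean()).round(2))
print('fixed z',least_squares(lambda q:f([*q,st['position'][2]*1e3+10.6]),[0,0,0]).x.round(2), st['position'])
# seeder recheck: screws of +y bracket, height .0486
print('screw mid',px2w(s,[[198,101],[303,101]],.0486,st))
s0=np.load('pics/seeder.npy',allow_pickle=True).item()
print('before', [px2w(s0['s'],w2px(s0['s'],[[.51,.14,.042]],s0['st']),.042,s0['st'])])
def loc(w,xy=(.50476,.1392),psi=np.radians(8)):
    return R.from_euler('z',-psi).apply(w-np.array([*xy,0]))*1e3
print('screws in seeder frame',loc(px2w(s,[[198,101],[303,101]],.0486,st)).round(1).tolist())
```

```text
[[222.7, 181.4], [281.1, 181.5], [224.1, 230.5], [279.7, 230.6], [225.5, 274.8], [278.3, 274.9], [226.8, 314.7], [276.9, 314.8]]
free z [ 1.2500e+00  2.4000e-01 -1.0000e-01  1.4012e+02] rms 0.04
fixed z [ 1.25  0.48 -0.1 ] [0.50499864 0.13831696 0.13001405]
screw mid [[0.46129495 0.20635087 0.0486    ]
 [0.52914293 0.21579479 0.0486    ]]
before [array([[0.51 , 0.14 , 0.042]])]
screws in seeder frame [[-33.7, 72.5, 48.6], [34.8, 72.5, 48.6]]
```

Run:
```python
from h import *
from scipy.optimize import least_squares
psi=np.radians(8.0);Z=R.from_euler('z',psi);C=np.array([.50476,.1392,0])
tgt=C+Z.apply([-.95e-3,-.35e-3,0]);tgt[2]=.0704
ctrl.movel(tgt,rot(psi),v=.12);ctrl.sleep(.25)
s,st=shot('wrist');np.save('pics/hov.npy',dict(s=s,st=st),allow_pickle=True);print(st['time'],st['position'],st['force'].round(1),st['width'])
H=np.array([[x,y,0] for y in(44,22,0,-22) for x in(-12,12)])/1e3
def loc(w):return Z.inv().apply(w-C)*1e3
def seed(name):
    d=np.load(name,allow_pickle=True).item();s,st=d['s'],d['st'];g=cv2.cvtColor(s['image'],cv2.COLOR_BGR2GRAY).astype(float)
    pr=w2px(s,C+Z.apply([[-.0343,.0725,.0486],[.0343,.0725,.0486]]),st);out=[]
    for u,v in pr.round().astype(int):
        if not(10<u<500 and 10<v<374):out.append([0,0]);continue
        w=g[v-8:v+9,u-8:u+9];b=cv2.medianBlur(w.astype(np.uint8),11).astype(float);k=np.clip(b-w-15,0,None)
        # blob nearest darkest
        y0,x0=np.unravel_index(cv2.GaussianBlur(k,(0,0),1).argmax(),k.shape);Y,X=np.mgrid[:17,:17];k[(Y-y0)**2+(X-x0)**2>9]=0
        out.append([u-8+(k*X).sum()/k.sum(),v-8+(k*Y).sum()/k.sum()])
    out=np.array(out);print(name,pr.round(1).tolist(),out.round(1).tolist(),'seeder frame',loc(px2w(s,out,.0486,st)).round(2).tolist())
seed('pics/held2.npy');seed('pics/hov.npy');seed('pics/seeder.npy')
# plate
g=cv2.cvtColor(s['image'],cv2.COLOR_BGR2GRAY);print('gray med',np.median(g[170:330,230:270]))
q0=C+Z.apply([.3e-3,0,0]);pz=st['position'][2]+.0101
pr=w2px(s,np.array([q0[0],q0[1],pz])+Z.apply(H),st).round().astype(int);uv=[]
for u,v in pr:
    w=g[v-14:v+15,u-16:u+17];t,m=cv2.threshold(w,0,1,cv2.THRESH_BINARY_INV+cv2.THRESH_OTSU)
    n,l,ss,c=cv2.connectedComponentsWithStats(m);k=l[14,16];uv.append(c[k]+[u-16,v-14] if k else [np.nan]*2)
uv=np.array(uv);ok=np.isfinite(uv[:,0]);print((uv-pr).round(1).tolist())
def f(q):
    P=C+Z.apply([q[0]/1e3,q[1]/1e3,0]);P[2]=q[3]/1e3
    return (w2px(s,P+(Z*R.from_euler('z',np.radians(q[2]))).apply(H),st)-uv)[ok].ravel()
r=least_squares(f,[0,0,0,80],loss='soft_l1');print('plate in seeder frame',r.x.round(2),np.abs(r.fun).max())
```

```text
21.2167 [0.50447509 0.13882446 0.07118391] [-0.2 -0.5 -1.6] 0.5864651817999732
pics/held2.npy [[197.1, 101.1], [302.2, 100.9]] [[198.2, 101.1], [301.9, 100.8]] seeder frame [[-33.56, 72.51, 48.6], [34.07, 72.56, 48.6]]
pics/hov.npy [[179.0, 106.4], [320.9, 106.4]] [[180.2, 106.1], [320.0, 106.1]] seeder frame [[-33.69, 72.66, 48.6], [33.84, 72.66, 48.6]]
pics/seeder.npy [[200.1, 115.3], [288.8, 114.2]] [[201.0, 115.1], [288.4, 114.1]] seeder frame [[-33.58, 72.63, 48.6], [33.98, 72.61, 48.6]]
gray med 103.0
[[1.7, 0.3], [1.2, 0.3], [1.1, 0.4], [1.7, 0.5], [1.5, -0.1], [1.3, -0.2], [0.8, -0.3], [0.9, -0.3]]
plate in seeder frame [ 8.90e-01  0.00e+00 -2.00e-02  8.14e+01] 0.08805293183758067
```

```bash
cat >> h.py <<'E'
psi=np.radians(8.0);Z=R.from_euler('z',psi);C=np.array([.50476,.1392,0])
def pos(x,y,z):
    p=C+Z.apply([x/1e3,y/1e3,0]);p[2]=z;return p
def down(x,y,z0,z1,step,fmax,v=.06):
    z=z0;f0=ctrl.observe()['force'][2];L=[]
    while z>z1:
        z-=step;ctrl.movel(pos(x,y,z),v=v);o=ctrl.observe();f=o['force'][2]-f0
        L.append((round(z*1e3,1),round(o['position'][2]*1e3,1),round(f,1)))
        if f>fmax:break
    print(L,'t',round(o['time'],2));return z
E
python3 - <<'E'
from h import *
x,y=-1.07,-.25
ctrl.movel(pos(x,y,.066),rot(psi),v=.05);ctrl.sleep(.3)
o=ctrl.observe();print((Z.inv().apply(o['position']-C)*1e3).round(2))
ctrl.movel(pos(x,y,.058),v=.04)
z=down(x,y,.058,.045,.0015,5)
o=ctrl.observe();print(o['width'],o['force'].round(1),o['moment'].round(2),(Z.inv().apply(o['position']-C)*1e3).round(2))
E
```

```text
[-1.01 -0.25 66.02]
[(56.5, np.float64(56.4), np.float64(-0.8)), (55.0, np.float64(54.9), np.float64(0.7)), (53.5, np.float64(53.4), np.float64(1.6)), (52.0, np.float64(51.9), np.float64(-0.1)), (50.5, np.float64(50.4), np.float64(-0.2)), (49.0, np.float64(49.1), np.float64(1.3)), (47.5, np.float64(48.2), np.float64(6.7))] t 23.92
0.5832856732377373 [-2.2 -0.2  4.6] [-0.04  0.22  0.02] [-0.81 -0.23 48.15]
```

Run:
```python
from h import *
x,y=-1.07,-.25
ctrl.gripper_to(.8)
ctrl.movel(pos(x,y,.09),v=.15);ctrl.gripper_to(0.0,60)
ctrl.movel(pos(0,0,.07),v=.12);ctrl.sleep(.1)
down(0,0,.068,.040,.002,40,v=.08)
o=ctrl.observe();print(o['force'].round(1),o['moment'].round(2))
```

```text
[(66.0, np.float64(66.1), np.float64(-2.0)), (64.0, np.float64(63.9), np.float64(-1.0)), (62.0, np.float64(61.8), np.float64(-1.1)), (60.0, np.float64(60.0), np.float64(0.1)), (58.0, np.float64(58.7), np.float64(4.6)), (56.0, np.float64(57.3), np.float64(7.3)), (54.0, np.float64(56.4), np.float64(14.1)), (52.0, np.float64(55.3), np.float64(22.4)), (50.0, np.float64(51.0), np.float64(-0.7)), (48.0, np.float64(48.5), np.float64(6.1)), (46.0, np.float64(48.5), np.float64(21.1)), (44.0, np.float64(48.4), np.float64(34.3)), (42.0, np.float64(48.3), np.float64(48.3))] t 28.99
[-11.   -2.6  49.5] [-0.43  2.06 -0.03]
```

It snapped at 22 N and the plate's top now stops firm at 48 mm, which is home height. I'll check both ends with light presses, then a view.

Run:
```python
from h import *
for yy in(42,-42):
    ctrl.movel(pos(0,np.sign(yy)*30 if yy<0 else 20,.058),v=.25)
    ctrl.movel(pos(0,yy,.056),v=.25);ctrl.sleep(.1);down(0,yy,.050,.0435,.002,18,v=.1)
ctrl.movel(pos(0,-42,.09),v=.2);p,_=over(C[:2],psi,.28);ctrl.movel(p,v=.25);ctrl.sleep(.3)
s,st=shot('wrist');np.save('pics/fin.npy',dict(s=s,st=st),allow_pickle=True)
for t in('coarse_plate',):
  for o in ctrl.outline_of(s,t)[:2]:
    w=px2w(s,cv2.findNonZero(o['mask'].astype(np.uint8)),.048,st)
    r=cv2.minAreaRect(w[:,:2].astype(np.float32)*1000)
    print(o['conf'],o['rect'],r,'in seeder',Z.inv().apply(np.array([*r[0],0])/1e3-C)*1e3)
g=cv2.cvtColor(s['image'],cv2.COLOR_BGR2GRAY)
from scipy.optimize import least_squares
H=np.array([[x,y,0] for y in(44,22,0,-22,-44) for x in(-12,12)])/1e3
pr=w2px(s,[C[0],C[1],.048]+Z.apply(H),st).round().astype(int);uv=[]
for u,v in pr:
    w=g[v-9:v+10,u-9:u+10];t,m=cv2.threshold(w,0,1,cv2.THRESH_BINARY_INV+cv2.THRESH_OTSU)
    n,l,ss,c=cv2.connectedComponentsWithStats(m);k=l[9,9];uv.append(c[k]+[u-9,v-9] if k else [np.nan]*2)
uv=np.array(uv);ok=np.isfinite(uv[:,0])
def f(q): # x,y,yaw,z,pitch(about x),roll
    return (w2px(s,pos(q[0],q[1],q[3]/1e3)+(Z*R.from_euler('zxy',np.radians(q[[2,4,5]]))).apply(H),st)-uv)[ok].ravel()
r=least_squares(f,[0,0,0,48,0,0],loss='soft_l1');print('pose',r.x.round(2),ok.sum(),np.abs(r.fun).max().round(2),st['time'])
```

```text
[(48.0, np.float64(48.6), np.float64(6.3)), (46.0, np.float64(48.5), np.float64(19.5))] t 30.09
[(48.0, np.float64(48.5), np.float64(4.1)), (46.0, np.float64(48.5), np.float64(19.3))] t 31.38
0.58 [222.2, 110.5, 284.8, 261.7] ((503.1198425292969, 150.43466186523438), (51.9851188659668, 126.18636322021484), 8.165087699890137) in seeder [-0.06063284 11.35359271  0.        ]
pose [ -0.23  -2.91  -2.75  37.67 -12.64  13.15] 10 1.97 32.625
```

Run:
```python
from h import *
print(ctrl.sign_off())
```

```text
the job is handed in; nothing more can be done
None
```

The coarse plate is snapped into both spring-clip slots and lies flat on the deck: its top stopped firm at about 48.5 mm at the centre and at both ends. The final camera fit of its pose was unusable, so that rests on the press heights alone. I moved nothing else and handed the job in at about 33 s.

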